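# Shut the brass vent flap with the hook pole

### The arm

A 7-joint arm with a two-finger parallel gripper is mounted at the origin on a cart in front of the work surface, level with it; the furniture and walls round the work are solid. World frame = base frame: x ahead of the robot, y to its left, z up, the work surface at z = 0. Lengths are in m, angles in rad, forces in N, time in s.
With the tool pointing down it reaches from about 0.425 to 0.875 m from the base axis. Payload 4.7 kg.
Tool frame: the origin (TCP) lies on the centre line of the jaws, within the pads' length; the fingertips stand ctrl.tcp_to_tips ahead of it and the grasp point (between the pads) lies 2 mm behind it (ctrl.tcp_to_tips is the distance from the TCP to the fingertips, in m); z points along the fingers, y is the line along which they close (so a half turn about z gives the same grasp; the last joint's range is limited). The gripper opens to 87 mm and grips with 3 to 60 N. Pads are 19 mm wide; open, the fingers measure 117 mm over their backs; the gripper's body (75 mm by 190 mm) begins 51 mm behind the grasp point.
Start: joints at [-1.138, 0.321, -0.07, 1.45, 0.023, 1.371, -0.057], TCP at [0.264, 0.594, 0.24] pointing down, gripper open.
Joint ranges: [-2.86, 2.86], [-0.3, 2.09], [-1.38, 1.24], [0.06, 2.45], [-1.56, 4.7], [0.09, 2.05], [-2.69, 2.69]. Speed limits (rad/s): [2.57, 2.57, 3.14, 3.14, 3.14, 3.14, 3.14].

### API

Orientations are given as a rotation vector (axis times angle).
In Python, from bench import ctrl, optics, close_job gives the robot as it stands.
- The arm moves only by the shell command python3 -m inch 'ROWS' [OPENING] [FORCE]. ROWS is JSON, a list of rows, each a list of 2 entries, a list of its own where there are three numbers: the shift along the tool's x, y, z in mm, then the turn, a rotation vector about the tool's x, y, z in degrees. In form: [[[x, y, z], [ax, ay, az]], ...]. A call has exactly 10 rows; each row shifts and turns the commanded pose from where the row before left it, along the tool's axes as they then stand; what a row does not reach is not made up. A row lasts 1/10 s, in which the tool goes at most 50 mm and 8.59 degrees, less where a joint would pass 70% of its speed; a pose out of reach is approached as far as the arm can. A call is refused whole if a number of a shift passes 50 or a number of a turn 8.59, either way. A call with a gripper value outside its range is refused whole. OPENING is the closure, from 0 (fully open) to 1 (shut), set as the call begins (- or left out, the last holds). The fingers move at their own pace and stop on an object; FORCE is the grip in N (left out, the last holds). Time passes only in rows, so rows that do not move let the fingers close, or fill a call up. It gives the time, the measured TCP pose, the force and the opening at its end, in the units of the state.
- ctrl.get_state(): the state, without advancing time (a new reading comes with each control period).
- optics.get_image(name): name is "scene" or "top" or "wrist"; returns a dict with "image" (400x640x3 uint8, red, green, blue), "fx", "fy", "cx", "cy" (pixels), "R" (3x3) and "t" (3): a world point X has camera coordinates R X + t; the wrist camera has in their place "hand_eye" (4x4, takes a point from camera to tool coordinates, whose origin is the TCP and whose axes are the flange's). Camera axes: x right, y down, z forward; pixel columns grow to the right and rows downward; lengths in m; the calibration is good to about 2 mm. A picture is of the moment at which its call begins: read the wrist's pose just before it. There is no depth.
- close_job(): hands the job in, once; it reports no verdict.
The state is a dict: "time": time; "joint_positions": joint angles; "qd": joint speeds; "joint_torque": joint torques, N m; "position": TCP position; "tool_rot": TCP orientation; "ft_force": force on the tool from outside, world axes, zero at the start; "torque": the same for the moment, N m; "grip_width": opening from 0.0 (shut) to 1.0 (fully open).
Only numpy, scipy, OpenCV 4.12 (cv2) and the standard library are available. Lean on these libraries where they do the work, as an engineer would, in place of code of your own. Each camera call takes 0.05 s, during which the arm holds its last target. There are 200 camera calls.

### The job

The brass-framed glass flap on one of the two candle display cases has been left tilted open. Take the hook pole off its forked rest, put its hook down into the ring eye on that flap and swing the flap fully shut with it, then unhook the pole and lay it back in its rest the way it lay. Leave the black-framed flap of the other case as it is.

Things in the scene. Friction and masses are not known exactly. Their poses are not given: they have to be found in the camera images.
- pole_grip (a point): Point to grip from above: middle of the loose hook pole (near its centre of mass), on the axis, in a black square sleeve 16 x 16 mm, 60 mm long. Rod: pale wood, 14 mm thick, 310 mm long, 90 g. x along the pole to the hook, z opposite to the hook. It starts level, axis 150 mm above the table, crosswise to the robot (within 18 degrees), hook to the robot's left and down.
- hook_tip (a point): Lowest point of the pole's hook, a steel pin 8 mm thick bent down (-z) from the pole's end: 142 mm along x and 64 mm below pole_grip. Same axes as the pole.
- rest: Fixed rest of the pole: wooden foot 190 x 60 x 12 mm with two dark V forks, 10 mm thick, 70 mm either side of its centre along its x (the pole's direction). The mouths are 50 mm wide and end 15 mm above the lying pole's axis; the pole lifts straight up out of them. Origin: centre of the underside, on the table.
- brass_case_eye (a point): Centre of the ring eye on the brass flap: opening 32 mm, wire 6 mm, 240 to 250 mm above the table at all angles. Own axes: z the ring's axis (upright when shut, leaning into the case when open), x to the flap, y along the hinge. Hinge line: 40 mm along +x, 130 mm along -z. The leaning flap is behind: put an upright pin only 20 to 30 mm below this centre.
- brass_case: Fixed display case with the brass frame; a candle inside. Origin: centre of its underside, on the table; front -x, left y. Wooden foot 110 mm high, 156 mm wide, 146 mm deep; glass sides and back up to 252 mm, open on top. The flap (130 wide, 136 high, 8 mm thick) is hinged at its lower edge at x = -70 mm, 114 mm above the table.
- brass_case_flap (a joint): Tilt of the brass flap, rad: 0 fully shut (upright, at a firm stop), positive open, its top leaning back into the case; 0.45 to 0.6 at the start. Drawing the eye 60 to 80 mm out towards the case's front shuts it. The hinge is stiff and stays where it is left; about 1 to 2 N at the eye moves it.
- black_case_flap (a joint): Tilt of the flap of the other, black-framed but otherwise equal case, same sense; open and to stay as it is. The cases stand left and right; which is where varies.

How it is judged:
By the outcome, as a careful person would: the job done as asked, in the order asked, and still so for the second after the job is handed in, with the robot touching nothing.
It also fails if it takes over 53 s, if anything falls off the work surface, if the arm or the gripper's body presses on something with over 40 N, if the wrist force passes 120 N, or if a joint passes its speed limit or range.

## Working session

There is one attempt and no reset: what is moved stays moved. The work goes in short steps, Python scripts to look and compute and a shell command to move; the robot and the scene stay as the last step left them, time stands still between calls to the robot, and variables do not carry over. Pictures are saved under pics/ and viewed, on a budget of 10 in all, crops included, one or two more only if the job needs it, and the job is handed in when it is done.

```bash
mkdir -p pics; cat > h.py <<'E'
from bench import ctrl, optics
import numpy as np, cv2
from scipy.spatial.transform import Rotation as Ro
def snap(n,f,crop=None,k=1):
    s=ctrl.get_state(); d=optics.get_image(n); im=d["image"][:,:,::-1].copy()
    np.savez("pics/"+f+".npz",**{q:np.array(d[q]) for q in d if q!="image"},pos=s["position"],rot=s["tool_rot"])
    cv2.imwrite("pics/"+f+"_raw.png",im); show(f,crop,k)
def show(f,crop=None,k=1,out=None):
    im=cv2.imread("pics/"+f+"_raw.png")
    if crop: x0,y0,x1,y1=crop; im=im[y0:y1,x0:x1]
    cv2.imwrite("pics/"+(out or f)+".png",cv2.resize(im,None,fx=k,fy=k,interpolation=cv2.INTER_CUBIC))
def ray(f,u,v):
    d=np.load("pics/"+f+".npz"); c=np.array([(u-d["cx"])/d["fx"],(v-d["cy"])/d["fy"],1.])
    if "R" in d: R,t=d["R"],d["t"]; return -R.T@t, R.T@c
    H=d["hand_eye"]; Rw=Ro.from_rotvec(d["rot"]).as_matrix()
    return d["pos"]+Rw@H[:3,3], Rw@H[:3,:3]@c
def atz(f,u,v,z):
    o,r=ray(f,u,v); return (o+r*(z-o[2])/r[2]).round(4)
def proj(f,X):
    d=np.load("pics/"+f+".npz"); X=np.array(X)
    if "R" in d: c=d["R"]@X+d["t"]
    else:
        H=d["hand_eye"]; Rw=Ro.from_rotvec(d["rot"]).as_matrix(); c=H[:3,:3].T@(Rw.T@(X-d["pos"])-H[:3,3])
    return (float(d["fx"]*c[0]/c[2]+d["cx"]),float(d["fy"]*c[1]/c[2]+d["cy"]))
def tri(*obs):
    A=np.zeros((3,3));b=np.zeros(3)
    for f,u,v in obs:
        o,r=ray(f,u,v); r=r/np.linalg.norm(r); P=np.eye(3)-np.outer(r,r); A+=P;b+=P@o
    return np.linalg.solve(A,b).round(4)
E
python3 - <<'E'
from h import *
snap("scene","s0"); snap("top","t0")
a=cv2.imread("pics/s0_raw.png");b=cv2.imread("pics/t0_raw.png")
cv2.imwrite("pics/both.png",cv2.resize(np.vstack([a,b]),None,fx=.75,fy=.75,interpolation=cv2.INTER_AREA))
for f in("s0","t0"):
    d=np.load("pics/"+f+".npz"); print(f,(-d["R"].T@d["t"]).round(3),d["R"].round(2).tolist(),d["fx"],d["cx"],d["cy"])
s=ctrl.get_state();print(s,ctrl.tcp_to_tips)
print(Ro.from_rotvec(s["tool_rot"]).as_matrix().round(3))
E
```

```text
s0 [-0.719 -0.642  0.886] [[0.46, -0.89, 0.01], [-0.42, -0.22, -0.88], [0.78, 0.4, -0.48]] 505.0688220187361 320.81241372192284 206.9396321561414
t0 [ 0.332 -0.024  1.457] [[-0.03, -1.0, -0.0], [-0.99, 0.03, -0.15], [0.15, 0.0, -0.99]] 417.47872507188293 323.7009203081656 194.75347225247776
{'time': 0.1, 'joint_positions': array([-1.13794323,  0.32176863, -0.07009528,  1.45159079,  0.02260081,
        1.37081474, -0.05692582]), 'qd': array([-0.00093705, -0.00139245,  0.00095062, -0.00242328,  0.0004496 ,
        0.00020251, -0.00109247]), 'joint_torque': array([-9.44611129e-04, -4.92578173e+01, -4.06368971e-01, -3.13400638e+01,
       -6.42739562e-02,  3.94765392e-02,  7.32853232e-05]), 'position': array([0.26414278, 0.59337344, 0.23853915]), 'tool_rot': array([-6.52901617e-01, -3.07271052e+00,  2.78360795e-03]), 'ft_force': array([ 0.10460147, -0.27413428,  0.62733415]), 'torque': array([0.04812023, 0.04310811, 0.01358566]), 'grip_width': 1.000814268101951} 0.017
[[-0.914  0.407 -0.001]
 [ 0.407  0.914 -0.002]
 [-0.    -0.002 -1.   ]]
```

View pics/t0.png

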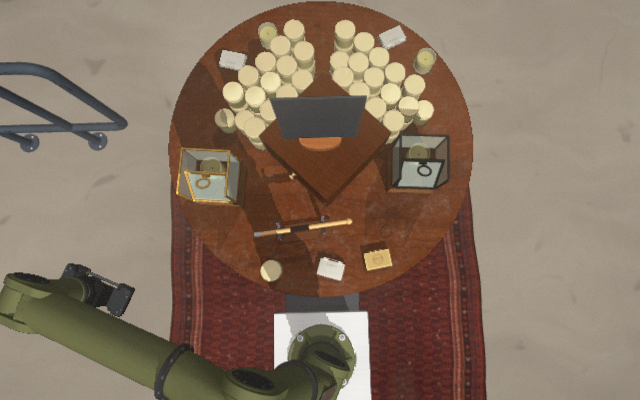

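View pics/s0.png

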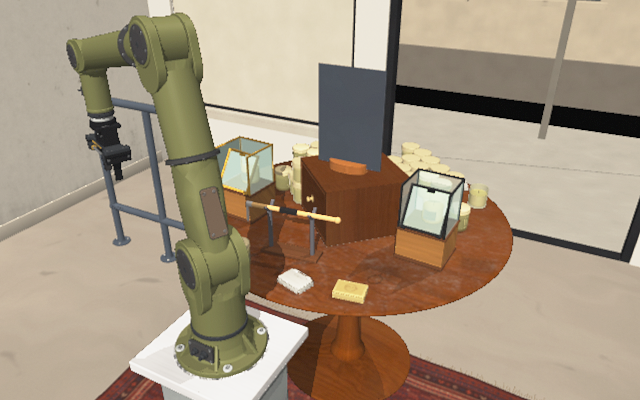

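The top view shows the brass case at left (eye about (203,183)) and the pole running from (257,235) to (350,221). The scene view shows the brass eye and pole partly behind the arm. I'll enlarge both.

```bash
python3 - <<'E'
from h import *
im=cv2.imread("pics/t0_raw.png");s=cv2.imread("pics/s0_raw.png")
a=cv2.resize(im[140:245,170:360],(760,420),interpolation=cv2.INTER_CUBIC)
b=cv2.resize(s[130:230,205:350],(261,180),interpolation=cv2.INTER_CUBIC)
cv2.imwrite("pics/tc.png",a)
cv2.imwrite("pics/sc.png",cv2.resize(s[130:250,205:355],(750,600),interpolation=cv2.INTER_CUBIC))
E
```

```text
(no output)
```

View pics/tc.png

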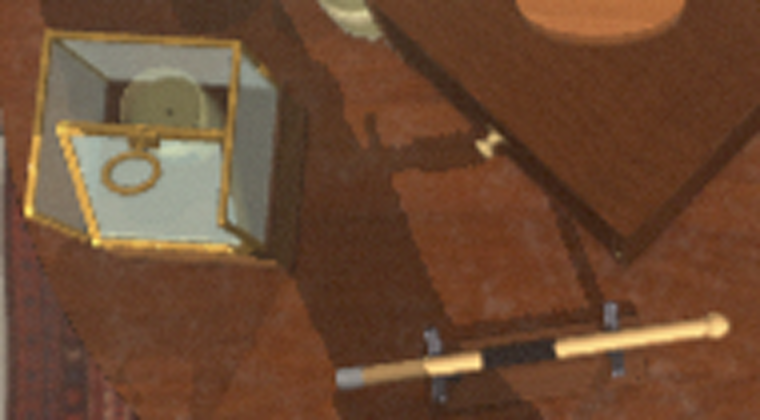

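View pics/sc.png

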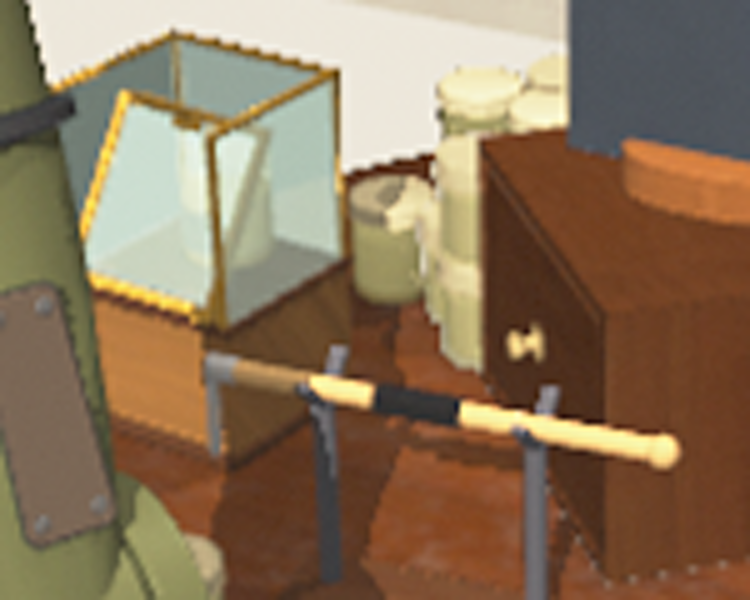

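```bash
python3 - <<'E'
from h import *
T=lambda u,v:("t0",170+u/4,140+v/4)
S=lambda u,v:("s0",205+u/5,130+v/5)
g=tri(T(519,354),S(417,404));print("sleeve",g,atz(*T(519,354),.15))
a=atz(*T(340,377),.15);b=atz(*T(726,325),.15);print("ends",a,b,np.linalg.norm(a-b)); d=a-b;print("yaw deg",np.degrees(np.arctan2(d[1],d[0])))
print("hooktri",tri(T(350,376),S(215,365)))
print("eye",atz(*T(131,173),.245))
for n,p in dict(bl=(47,35),br=(238,43),fl=(28,215),fr=(225,222)).items(): print(n,atz(*T(*p),.252))
print("flapbot",atz(*T(95,243),.114),atz(*T(240,247),.114), "flaptop",atz(*T(62,128),.235),atz(*T(226,133),.235))
E
```

```text
sleeve [0.4249 0.0542 0.1502] [0.4246 0.0548 0.15  ]
ends [0.4103 0.1949 0.15  ] [ 0.4431 -0.1079  0.15  ] 0.30457130528006077
yaw deg 96.18230674876645
hooktri [0.4101 0.1882 0.1505]
eye [0.5588 0.3332 0.245 ]
bl [0.6635 0.3955 0.252 ]
br [0.6535 0.2533 0.252 ]
fl [0.5283 0.406  0.252 ]
fr [0.5193 0.2618 0.252 ]
flapbot [0.5263 0.4    0.114 ] [0.5199 0.2821 0.114 ] flaptop [0.5963 0.3884 0.235 ] [0.5892 0.2657 0.235 ]
```

```bash
cat >> h.py <<'E'
def delta(X,yaw=None):  # mm in tool axes, deg about tool z to bring tool x to yaw
    s=ctrl.get_state(); R=Ro.from_rotvec(s["tool_rot"]).as_matrix()
    print("t",round(s["time"],2),"pos",s["position"].round(4),"toolx yaw",np.degrees(np.arctan2(R[1,0],R[0,0])).round(2),"z",R[:,2].round(4),"d_tool",(R.T@(np.array(X)-s["position"])*1000).round(1),"F",s["ft_force"].round(1),"w",round(s["grip_width"],3))
E
python3 - <<'E'
from h import *
T=lambda u,v:("t0",170+u/4,140+v/4)
S=lambda u,v:("s0",205+u/5,130+v/5)
print("cab corner",tri(T(620,255),S(605,320)))
print("screen TL",tri(("t0",272,97),("s0",320,64)))
print(atz("t0",265,141,.2))
E
python3 -m inch '[[[0,0,0],[0,0,7.5]],[[0,0,0],[0,0,7.5]],[[0,0,0],[0,0,7.5]],[[0,0,0],[0,0,7.5]],[[0,0,0],[0,0,7.5]],[[0,0,0],[0,0,7.5]],[[0,0,0],[0,0,7.5]],[[0,0,0],[0,0,7.3]],[[-40,8,0],[0,0,0]],[[-40,8,0],[0,0,0]]]'
python3 -c "
from h import *
delta([.4246,.0548,.24])"
```

```text
cab corner [ 0.4973 -0.0308  0.1944]
screen TL [0.7058 0.0924 0.5279]
[0.6956 0.1551 0.2   ]
time: 1.1
position: [0.2881, 0.5155, 0.2383]
tool_rot: [2.094, 2.341, -0.003]
ft_force: [0.8, -0.4, 1.2]
grip_width: 0.995
t 1.1 pos [0.2881 0.5155 0.2383] toolx yaw 96.36 z [-7.0e-04 -1.7e-03 -1.0e+00] d_tool [-473.    84.6   -1. ] F [ 0.8 -0.4  1.2] w 0.995
```

```bash
python3 -m inch '[[[-47,8.5,0],[0,0,0]],[[-47,8.5,0],[0,0,0]],[[-47,8.5,0],[0,0,0]],[[-47,8.5,0],[0,0,0]],[[-47,8.5,0],[0,0,0]],[[-47,8.5,0],[0,0,0]],[[-47,8.5,0],[0,0,0]],[[-47,8.5,0],[0,0,0]],[[-47,8.5,0],[0,0,0]],[[-45,8,0],[0,0,0]]]'
python3 - <<'E'
from h import *
delta([.4246,.0548,.24]); snap("wrist","w1"); print(proj("w1",[.4246,.0548,.15]))
E
```

```text
time: 2.1
position: [0.4235, 0.0577, 0.2394]
tool_rot: [-2.098, -2.338, -0.001]
ft_force: [1.3, 0.3, 0.1]
grip_width: 1.001
t 2.1 pos [0.4235 0.0577 0.2394] toolx yaw 96.19 z [ 1.e-04  6.e-04 -1.e+00] d_tool [-3.   0.8 -0.6] F [1.3 0.3 0.1] w 1.001
(316.83094895090835, 209.74074650245774)
```

View pics/w1.png

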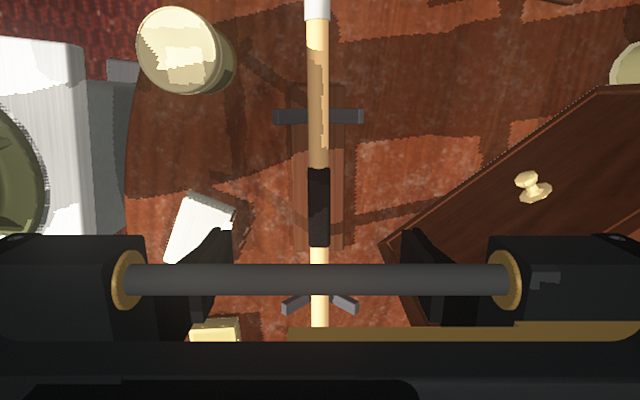

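The wrist picture shows the pole running vertically, with its axis at column 316.5 near the hook (row 25) and 319.5 at row 315. The sleeve covers rows 168–247, centre about (318.7,207.5).

```bash
python3 - <<'E'
from h import *
g=atz("w1",318.7,207.5,.158);a=atz("w1",317,25,.157);b=atz("w1",319.5,315,.157);d=a-b
print(g,a,b,np.degrees(np.arctan2(d[1],d[0])))
print("hook collar end",atz("w1",317,18,.157))
delta([g[0],g[1],.152])
E
```

```text
[0.4254 0.0592 0.158 ] [0.4115 0.1752 0.157 ] [ 0.4357 -0.0277  0.157 ] 96.80157025862924
hook collar end [0.4111 0.1791 0.157 ]
t 2.15 pos [0.4255 0.0495 0.2398] toolx yaw 95.63 z [ 0.0016 -0.0029 -1.    ] d_tool [ 9.9  0.8 87.7] F [ 2.  -6.8 -0. ] w 0.999
```

```bash
python3 -m inch '[[[2,0,0],[0,0,0]],[[2,0,15],[0,0,0]],[[2,0,15],[0,0,0]],[[0,0,15],[0,0,0]],[[0,0,15],[0,0,0]],[[0,0,10],[0,0,0]],[[0,0,5],[0,0,0]],[[0,0,0],[0,0,0]],[[0,0,0],[0,0,0]],[[0,0,0],[0,0,0]]]'
python3 -c "
from h import *
delta([.4252,.0572,.148])"
```

```text
time: 3.15
position: [0.4234, 0.0661, 0.1652]
tool_rot: [2.098, 2.338, 0.002]
ft_force: [0.0, -0.1, 0.3]
grip_width: 1.001
t 3.15 pos [0.4234 0.0661 0.1652] toolx yaw 96.21 z [ 1.2e-03  6.0e-04 -1.0e+00] d_tool [-9.1  0.9 17.2] F [ 0.  -0.1  0.3] w 1.001
```

```bash
python3 -m inch '[[[-4.5,1,5],[0,0,0]],[[-4.5,0,6],[0,0,0]],[[0,0,6],[0,0,0]],[[0,0,0],[0,0,0]],[[0,0,0],[0,0,0]],[[0,0,0],[0,0,0]],[[0,0,0],[0,0,0]],[[0,0,0],[0,0,0]],[[0,0,0],[0,0,0]],[[0,0,0],[0,0,0]]]'
python3 - <<'E'
from h import *
delta([.4252,.0572,.148]); snap("wrist","w2")
E
```

```text
time: 4.15
position: [0.4249, 0.0571, 0.1476]
tool_rot: [2.098, 2.338, 0.0]
ft_force: [-1.0, -0.1, -0.1]
grip_width: 0.998
t 4.15 pos [0.4249 0.0571 0.1476] toolx yaw 96.21 z [ 2.e-04  1.e-04 -1.e+00] d_tool [ 0.1  0.3 -0.4] F [-1.  -0.1 -0.1] w 0.998
```

View pics/w2.png

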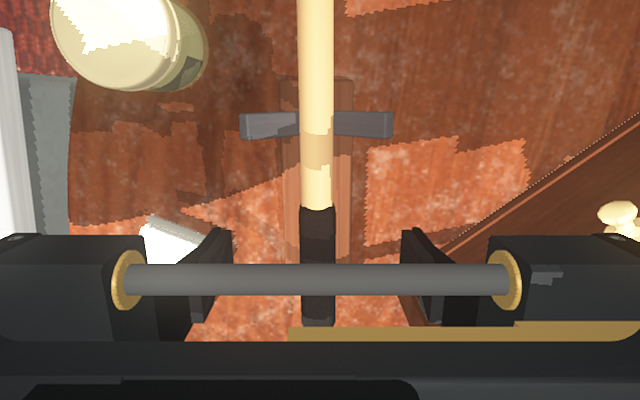

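The sleeve now lies between the open fingers, its hook-side end at row 207 and its axis at column 317.

```bash
python3 - <<'E'
from h import *
e=atz("w2",317.5,207,.158); print(e); delta(list(e[:2])+[.148])
delta([*atz("w2",317,20,.157)[:2],.148]); delta([*atz("w2",318,325,.158)[:2],.148])
E
python3 -m inch '[[[0,0,0],[0,0,0]],[[0,0,0],[0,0,0]],[[0,0,0],[0,0,0]],[[0,0,0],[0,0,0]],[[0,0,0],[0,0,0]],[[0,0,0],[0,0,0]],[[0,0,0],[0,0,0]],[[0,0,0],[0,0,0]],[[0,0,0],[0,0,0]],[[0,0,0],[0,0,0]]]' 1 50
python3 -c "
from h import *
delta([.4252,.0572,.148])"
```

```text
[0.4223 0.088  0.158 ]
t 4.2 pos [0.4248 0.0571 0.1476] toolx yaw 96.21 z [ 1.e-04  1.e-04 -1.e+00] d_tool [31.   0.8 -0.4] F [ 0.1 -0.2 -0.2] w 0.998
t 4.2 pos [0.4248 0.0571 0.1476] toolx yaw 96.21 z [ 1.e-04  1.e-04 -1.e+00] d_tool [102.1   0.6  -0.4] F [ 0.1 -0.2 -0.2] w 0.998
t 4.2 pos [0.4248 0.0571 0.1476] toolx yaw 96.21 z [ 1.e-04  1.e-04 -1.e+00] d_tool [-26.3   1.1  -0.4] F [ 0.1 -0.2 -0.2] w 0.998
time: 5.2
position: [0.4254, 0.0571, 0.1478]
tool_rot: [2.097, 2.338, 0.002]
ft_force: [1.0, 0.9, 1.2]
grip_width: 0.18
t 5.2 pos [0.4254 0.0571 0.1478] toolx yaw 96.22 z [ 1.4e-03  2.0e-04 -1.0e+00] d_tool [ 0.1 -0.1 -0.2] F [1.  0.9 1.2] w 0.18
```

Gripped, with the opening at 15.7 mm as expected for the sleeve. I'll lift straight up, then go to a viewpoint beside the eye.

```bash
python3 -m inch '[[[0,0,-8],[0,0,0]],[[0,0,-16],[0,0,0]],[[0,0,-25],[0,0,0]],[[0,0,-25],[0,0,0]],[[0,0,-25],[0,0,0]],[[0,0,-25],[0,0,0]],[[10,6,-25],[0,0,0]],[[20,12,-20],[0,0,0]],[[25,14,-15],[0,0,0]],[[25,16,-10],[0,0,0]]]'
python3 -m inch '[[[25,16,-10],[0,0,0]],[[25,16,-8],[0,0,0]],[[25,16,0],[0,0,0]],[[20,14,0],[0,0,0]],[[15,8,0],[0,0,0]],[[0,0,0],[0,0,0]],[[0,0,0],[0,0,0]],[[0,0,0],[0,0,0]],[[0,0,0],[0,0,0]],[[0,0,0],[0,0,0]]]'
python3 - <<'E'
from h import *
delta([.522,.259,.36]); snap("wrist","w3"); print(proj("w3",[.5588,.3332,.245]))
E
```

```text
time: 6.2
position: [0.4643, 0.1426, 0.3436]
tool_rot: [2.098, 2.338, 0.003]
ft_force: [0.3, 0.4, -0.6]
grip_width: 0.179
time: 7.2
position: [0.5215, 0.2578, 0.3601]
tool_rot: [-2.099, -2.337, -0.001]
ft_force: [0.4, 0.7, -0.4]
grip_width: 0.175
t 7.2 pos [0.5215 0.2578 0.3601] toolx yaw 96.14 z [ 5.e-04  7.e-04 -1.e+00] d_tool [1.1 0.6 0.1] F [ 0.4  0.7 -0.4] w 0.175
(376.50683355433875, 104.12017646779499)
```

View pics/w3.png

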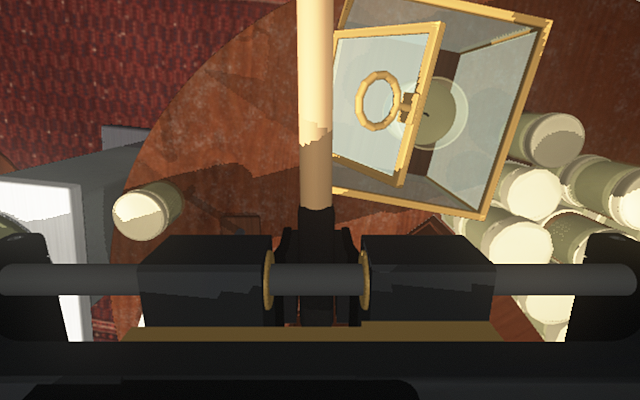

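The wrist view shows the ring eye at about (379,101), spanning columns 356–402 and rows 71–131. The prediction was (376.5,104).

```bash
python3 - <<'E'
from h import *
print(tri(("w3",379,101),("t0",202.75,183.25)))
e=atz("w3",379,101,.246);print(e)
for p in [(441,22),(401,184)]: print("flaptop",atz("w3",*p,.235))
for p in [(545,20),(484,217)]: print("caseback",atz("w3",*p,.252))
s=ctrl.get_state();R=Ro.from_rotvec(s["tool_rot"]).as_matrix()
tip=s["position"]+R@[.143,0,.062];print("tip",tip)
tgt=e-R@[.143,0,.0]; delta([tgt[0],tgt[1],.342]); 
E
```

```text
[0.5611 0.3358 0.2364]
[0.5601 0.3356 0.246 ]
flaptop [0.5981 0.3952 0.235 ]
flaptop [0.5903 0.2728 0.235 ]
caseback [0.6627 0.4    0.252 ]
caseback [0.6554 0.257  0.252 ]
tip [0.50619024 0.40025947 0.29808577]
t 7.25 pos [0.5215 0.258  0.36  ] toolx yaw 96.16 z [ 4.e-04  6.e-04 -1.e+00] d_tool [-70.   46.7  18. ] F [ 0.3  0.2 -1.1] w 0.176
```

```bash
python3 -m inch '[[[-7,5,0],[0,0,0]],[[-14,9,0],[0,0,0]],[[-14,9,0],[0,0,0]],[[-14,9,0],[0,0,0]],[[-14,9,0],[0,0,0]],[[-7,6,0],[0,0,0]],[[0,0,6],[0,0,0]],[[0,0,12],[0,0,0]],[[0,0,6],[0,0,0]],[[0,0,0],[0,0,0]]]'
python3 - <<'E'
from h import *
s=ctrl.get_state();R=Ro.from_rotvec(s["tool_rot"]).as_matrix()
tgt=np.array([.5601,.3356,.2])-R@[.143,0,.0]; delta([tgt[0],tgt[1],.283]); snap("scene","s4",(190,90,350,210),5)
snap("top","t4")
E
```

```text
time: 8.25
position: [0.5746, 0.195, 0.3337]
tool_rot: [-2.095, -2.339, 0.004]
ft_force: [-0.1, -0.2, -1.5]
grip_width: 0.179
t 8.25 pos [0.5746 0.195  0.3337] toolx yaw 96.3 z [-3.e-03 -8.e-04 -1.e+00] d_tool [-1.6  1.1 50.7] F [-0.1 -0.2 -1.5] w 0.179
```

View pics/s4.png

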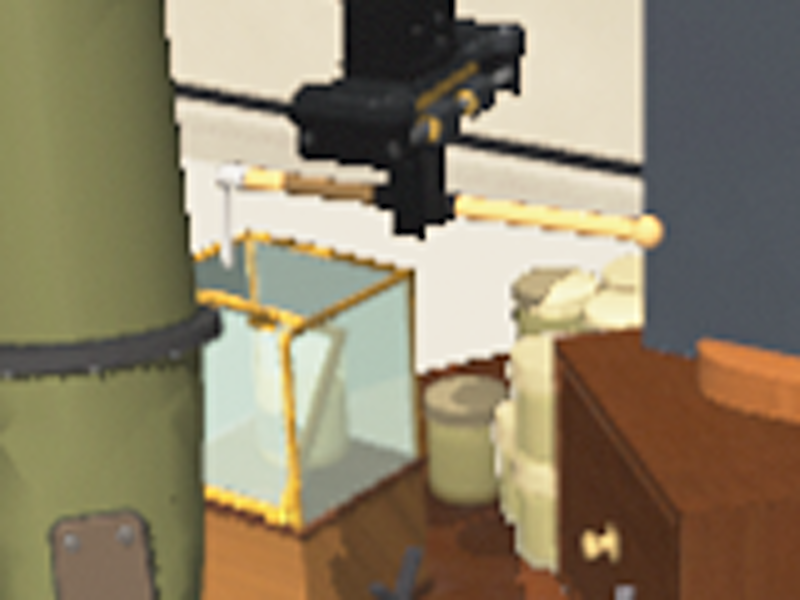

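The scene crop shows the hook above the case with its pin tip at crop (229,266), i.e. pixel (235.8,143.2). The ring can't be made out.

```bash
python3 - <<'E'
from h import *
s=ctrl.get_state();R=Ro.from_rotvec(s["tool_rot"]).as_matrix()
tip=s["position"]+R@[.143,0,.062];print(tip,proj("s4",tip),"eye",proj("s4",[.5601,.3356,.246]), proj("s4",tip+[.01,0,0]),proj("s4",tip+[0,.01,0]))
print("polehookend",proj("s4",s["position"]+R@[.142,0,-.002]))
E
```

```text
[0.55975179 0.3369964  0.27330261] (234.65512019969714, 142.1144813566467) eye (235.67049834308636, 149.79404929213345) (236.42141342390255, 141.1594404338062) (232.20143252346503, 141.60288136953673)
polehookend (233.45620446284244, 123.76933842019854)
```

```bash
python3 -m inch '[[[0,0,5],[0,0,0]],[[0,0,5],[0,0,0]],[[0,0,5],[0,0,0]],[[0,0,5],[0,0,0]],[[0,0,5],[0,0,0]],[[0,0,5],[0,0,0]],[[0,0,0],[0,0,0]],[[0,0,0],[0,0,0]],[[0,0,0],[0,0,0]],[[0,0,0],[0,0,0]]]'
python3 -m inch '[[[0,0,4],[0,0,0]],[[0,0,4],[0,0,0]],[[0,0,4],[0,0,0]],[[0,0,4],[0,0,0]],[[0,0,3],[0,0,0]],[[0,0,0],[0,0,0]],[[0,0,0],[0,0,0]],[[0,0,0],[0,0,0]],[[0,0,0],[0,0,0]],[[0,0,0],[0,0,0]]]'
```

```text
time: 9.35
position: [0.5761, 0.1942, 0.3059]
tool_rot: [2.098, 2.338, 0.001]
ft_force: [-0.6, 0.7, -0.6]
grip_width: 0.179
time: 10.35
position: [0.576, 0.1942, 0.2867]
tool_rot: [2.098, 2.338, 0.0]
ft_force: [-0.4, -0.1, -1.0]
grip_width: 0.183
```

```bash
python3 -m inch '[[[0,0,3],[0,0,0]],[[0,0,0],[0,0,0]],[[0.5,-3,0],[0,0,0]],[[0.9,-5,0],[0,0,0]],[[0.9,-5,0],[0,0,0]],[[0.9,-5,0],[0,0,0]],[[0.9,-5,0],[0,0,0]],[[0.9,-5,0],[0,0,0]],[[0.9,-5,0],[0,0,0]],[[0.9,-5,0],[0,0,0]]]'
python3 -m inch '[[[0.9,-5,0],[0,0,0]],[[0.9,-5,0],[0,0,0]],[[0.9,-5,0],[0,0,0]],[[0.9,-5,0],[0,0,0]],[[0.9,-5,0],[0,0,0]],[[0.9,-5,0],[0,0,0]],[[0,0,0],[0,0,0]],[[0,0,0],[0,0,0]],[[0,0,0],[0,0,0]],[[0,0,0],[0,0,0]]]'
python3 - <<'E'
from h import *
s=ctrl.get_state();R=Ro.from_rotvec(s["tool_rot"]).as_matrix()
print("tip",s["position"]+R@[.143,0,.062]); delta([.49,.2,.283]); snap("top","t5"); im=cv2.imread("pics/t5_raw.png");sc=cv2.imread("pics/t5_raw.png")
show("t5",(170,140,330,250),5)
E
```

```text
time: 11.35
position: [0.5369, 0.197, 0.2837]
tool_rot: [-2.098, -2.339, -0.001]
ft_force: [0.5, -0.1, -0.4]
grip_width: 0.175
time: 12.35
position: [0.507, 0.1989, 0.2836]
tool_rot: [2.098, 2.338, -0.0]
ft_force: [0.2, 0.2, -0.9]
grip_width: 0.174
tip [0.49156174 0.34104862 0.22153525]
t 12.35 pos [0.507  0.1989 0.2836] toolx yaw 96.2 z [-1.e-04 -1.e-04 -1.e+00] d_tool [  2.9 -16.8   0.6] F [ 0.2  0.2 -0.9] w 0.174
```

View pics/t5.png

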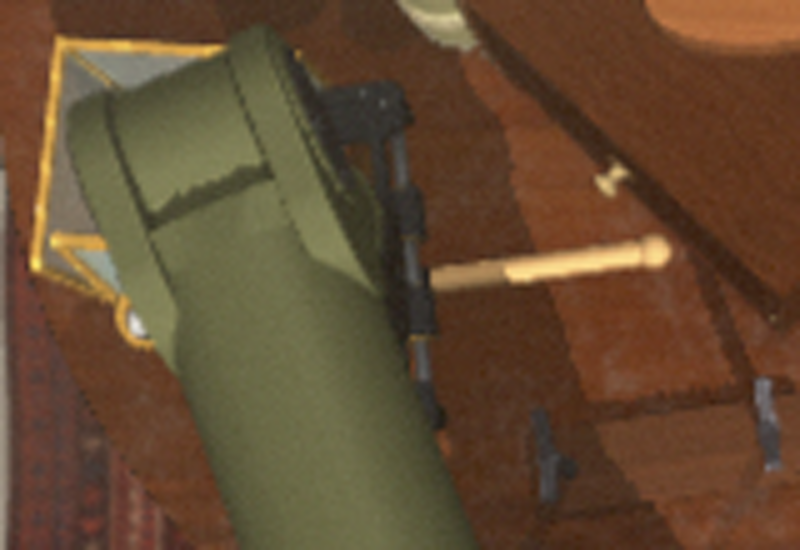

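The top view shows the flap following: the ring is at crop (138,322) with the pale hook inside it. The flap's top-left corner at (55,240) still lies a little behind the glass front corner (38,268), so I'll keep pulling.

```bash
python3 -m inch '[[[0.4,-2,0],[0,0,0]],[[0.4,-2,0],[0,0,0]],[[0.4,-2,0],[0,0,0]],[[0.4,-2,0],[0,0,0]],[[0.4,-2,0],[0,0,0]],[[0.4,-2,0],[0,0,0]],[[0.4,-2,0],[0,0,0]],[[0,0,0],[0,0,0]],[[0,0,0],[0,0,0]],[[0,0,0],[0,0,0]]]'
python3 -m inch '[[[0.2,-1,0],[0,0,0]],[[0.2,-1,0],[0,0,0]],[[0.2,-1,0],[0,0,0]],[[0.2,-1,0],[0,0,0]],[[0.2,-1,0],[0,0,0]],[[0,0,0],[0,0,0]],[[0,0,0],[0,0,0]],[[0,0,0],[0,0,0]],[[0,0,0],[0,0,0]],[[0,0,0],[0,0,0]]]'
```

```text
time: 13.4
position: [0.4927, 0.2002, 0.2836]
tool_rot: [-2.098, -2.338, 0.0]
ft_force: [0.2, 0.2, -1.0]
grip_width: 0.176
time: 14.4
position: [0.4877, 0.2007, 0.2836]
tool_rot: [2.098, 2.338, -0.0]
ft_force: [0.6, 0.5, -2.5]
grip_width: 0.179
```

```bash
python3 -m inch '[[[0.2,-1,0],[0,0,0]],[[0.2,-1,0],[0,0,0]],[[0.2,-1,0],[0,0,0]],[[0,0,0],[0,0,0]],[[0,0,0],[0,0,0]],[[0,0,0],[0,0,0]],[[0,0,0],[0,0,0]],[[0,0,0],[0,0,0]],[[0,0,0],[0,0,0]],[[0,0,0],[0,0,0]]]'
python3 -m inch '[[[0.2,-1,0],[0,0,0]],[[0.2,-1,0],[0,0,0]],[[0.2,-1,0],[0,0,0]],[[0,0,0],[0,0,0]],[[0,0,0],[0,0,0]],[[0,0,0],[0,0,0]],[[0,0,0],[0,0,0]],[[0,0,0],[0,0,0]],[[0,0,0],[0,0,0]],[[0,0,0],[0,0,0]]]'
python3 - <<'E'
from h import *
s=ctrl.get_state();print(s["ft_force"],s["torque"]); snap("top","t6"); show("t6",(170,140,250,230),6)
E
```

```text
time: 15.4
position: [0.4847, 0.2008, 0.2836]
tool_rot: [2.098, 2.338, 0.0]
ft_force: [3.8, -0.7, -0.1]
grip_width: 0.182
time: 16.4
position: [0.4825, 0.2007, 0.2839]
tool_rot: [2.099, 2.336, 0.002]
ft_force: [6.6, -0.8, -1.0]
grip_width: 0.176
[ 6.6263944  -0.79973596 -1.01914525] [-0.49143389 -1.33516482 -0.71821485]
```

View pics/t6.png

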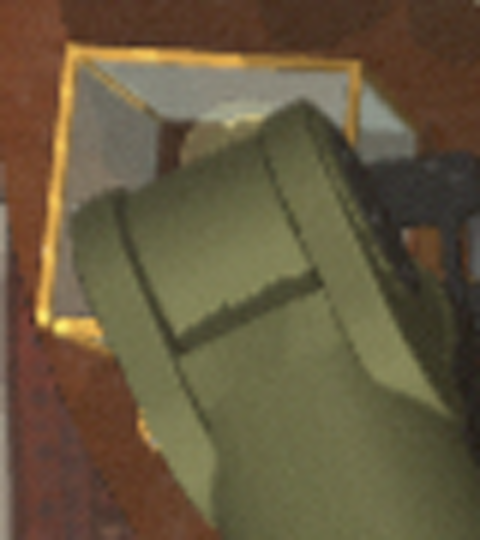

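The force rose to 6.6 N and motion stopped, so the flap is at its stop, and its top edge lines up with the glass front. I'll centre the pin in the ring and lift out.

```bash
python3 -m inch '[[[-0.3,2,0],[0,0,0]],[[-0.4,2.5,0],[0,0,0]],[[-0.4,2.5,0],[0,0,0]],[[-0.4,2,0],[0,0,0]],[[0,0,0],[0,0,0]],[[0,0,0],[0,0,0]],[[0,0,0],[0,0,0]],[[0,0,0],[0,0,0]],[[0,0,0],[0,0,0]],[[0,0,0],[0,0,0]]]'
python3 -m inch '[[[0,0,-4],[0,0,0]],[[0,0,-6],[0,0,0]],[[0,0,-6],[0,0,0]],[[0,0,-6],[0,0,0]],[[0,0,-6],[0,0,0]],[[0,0,-10],[0,0,0]],[[0,0,-15],[0,0,0]],[[0,0,-15],[0,0,0]],[[0,0,-8],[0,0,0]],[[0,0,0],[0,0,0]]]'
python3 - <<'E'
from h import *
delta([.4254,.0571,.36]);s=ctrl.get_state();print(s["torque"])
E
```

```text
time: 17.45
position: [0.4906, 0.2007, 0.2836]
tool_rot: [-2.098, -2.338, -0.0]
ft_force: [0.1, -1.0, -0.7]
grip_width: 0.18
time: 18.45
position: [0.4914, 0.2009, 0.3615]
tool_rot: [2.097, 2.338, 0.005]
ft_force: [0.5, -0.3, -0.2]
grip_width: 0.176
t 18.45 pos [0.4914 0.2009 0.3615] toolx yaw 96.2 z [ 0.0027  0.0016 -1.    ] d_tool [-135.8  -81.1    1.1] F [ 0.5 -0.3 -0.2] w 0.176
[-0.05176838  0.05420804  0.01935894]
```

```bash
python3 -m inch '[[[-8,-5,0],[0,0,0]],[[-18,-11,0],[0,0,0]],[[-20,-12,0],[0,0,0]],[[-20,-12,0],[0,0,0]],[[-20,-12,0],[0,0,0]],[[-20,-12,0],[0,0,0]],[[-18,-11,0],[0,0,0]],[[-11,-6,0],[0,0,0]],[[0,0,0],[0,0,0]],[[0,0,0],[0,0,0]]]'
python3 -m inch '[[[0,0,10],[0,0,0]],[[0,0,20],[0,0,0]],[[0,0,25],[0,0,0]],[[0,0,25],[0,0,0]],[[0,0,20],[0,0,0]],[[0,0,10],[0,0,0]],[[0,0,0],[0,0,0]],[[0,0,0],[0,0,0]],[[0,0,0],[0,0,0]],[[0,0,0],[0,0,0]]]'
python3 - <<'E'
from h import *
delta([.4254,.0571,.1478]); snap("top","t7"); snap("wrist","w7")
a=cv2.resize(cv2.imread("pics/t7_raw.png")[140:240,165:345],(720,400),interpolation=cv2.INTER_CUBIC)
b=cv2.imread("pics/w7_raw.png")[20:215,140:500]
c=cv2.resize(b,(360,195)); c2=cv2.imread("pics/s4_raw.png")
snap("scene","s7"); d=cv2.resize(cv2.imread("pics/s7_raw.png")[130:228,190:370],(360,195),interpolation=cv2.INTER_CUBIC)
cv2.imwrite("pics/m7.png",np.vstack([a,np.hstack([c,d])]))
E
```

```text
time: 19.45
position: [0.4247, 0.0582, 0.3594]
tool_rot: [-2.097, -2.338, -0.001]
ft_force: [0.7, 0.0, -1.3]
grip_width: 0.176
time: 20.45
position: [0.4254, 0.0579, 0.2505]
tool_rot: [2.097, 2.338, 0.003]
ft_force: [-0.2, -0.1, -1.0]
grip_width: 0.175
t 20.45 pos [0.4254 0.0579 0.2505] toolx yaw 96.21 z [ 1.7e-03  7.0e-04 -1.0e+00] d_tool [ -0.9  -0.2 102.7] F [-0.2 -0.1 -1. ] w 0.175
```

View pics/m7.png

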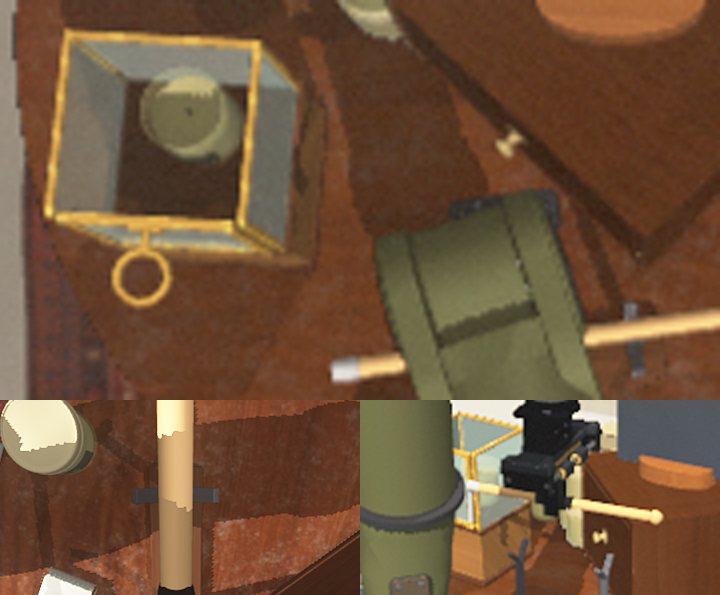

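The flap is shut: its top edge runs along the glass front and the ring looks round from above. The pole hangs aligned over the fork mouths, so I'll lower it back.

```bash
python3 -m inch '[[[-0.8,0,8],[0,0,0]],[[0,0,15],[0,0,0]],[[0,0,15],[0,0,0]],[[0,0,15],[0,0,0]],[[0,0,15],[0,0,0]],[[0,0,12],[0,0,0]],[[0,0,8],[0,0,0]],[[0,0,4],[0,0,0]],[[0,0,0],[0,0,0]],[[0,0,0],[0,0,0]]]'
python3 -c "
from h import *
delta([.4254,.0571,.1478])"
python3 -m inch '[[[0,0,2],[0,0,0]],[[0,0,2],[0,0,0]],[[0,0,2],[0,0,0]],[[0,0,2],[0,0,0]],[[0,0,1.5],[0,0,0]],[[0,0,0],[0,0,0]],[[0,0,0],[0,0,0]],[[0,0,0],[0,0,0]],[[0,0,0],[0,0,0]],[[0,0,0],[0,0,0]]]'
python3 -c "
from h import *
delta([.4254,.0571,.1478])"
```

```text
time: 21.6
position: [0.4252, 0.057, 0.158]
tool_rot: [2.098, 2.338, 0.001]
ft_force: [-0.3, -0.0, -0.1]
grip_width: 0.175
t 21.6 pos [0.4252 0.057  0.158 ] toolx yaw 96.21 z [ 9.e-04  3.e-04 -1.e+00] d_tool [ 0.   0.2 10.2] F [-0.3 -0.  -0.1] w 0.175
time: 22.6
position: [0.425, 0.0569, 0.1481]
tool_rot: [2.098, 2.338, 0.001]
ft_force: [1.1, 0.6, 0.3]
grip_width: 0.179
t 22.6 pos [0.425  0.0569 0.1481] toolx yaw 96.2 z [ 4.e-04  1.e-04 -1.e+00] d_tool [0.1 0.4 0.3] F [1.1 0.6 0.3] w 0.179
```

```bash
python3 -m inch '[[[0,0.3,0.4],[0,0,0]],[[0,0,0],[0,0,0]],[[0,0,0],[0,0,0]],[[0,0,0],[0,0,0]],[[0,0,0],[0,0,0]],[[0,0,0],[0,0,0]],[[0,0,0],[0,0,0]],[[0,0,0],[0,0,0]],[[0,0,0],[0,0,0]],[[0,0,0],[0,0,0]]]' - 10
python3 -m inch '[[[0,0,0],[0,0,0]],[[0,0,0],[0,0,0]],[[0,0,0],[0,0,0]],[[0,0,0],[0,0,0]],[[0,0,0],[0,0,0]],[[0,0,0],[0,0,0]],[[0,0,0],[0,0,0]],[[0,0,0],[0,0,0]],[[0,0,0],[0,0,0]],[[0,0,0],[0,0,0]]]' 0 10
python3 -m inch '[[[0,0,-5],[0,0,0]],[[0,0,-10],[0,0,0]],[[0,0,-15],[0,0,0]],[[0,0,-20],[0,0,0]],[[0,0,-20],[0,0,0]],[[0,0,-20],[0,0,0]],[[0,0,-20],[0,0,0]],[[0,0,-10],[0,0,0]],[[0,0,0],[0,0,0]],[[0,0,0],[0,0,0]]]'
python3 -m inch '[[[20,0,0],[0,0,0]],[[40,0,0],[0,0,0]],[[40,0,0],[0,0,0]],[[40,0,0],[0,0,0]],[[40,0,0],[0,0,0]],[[40,0,0],[0,0,0]],[[20,0,0],[0,0,0]],[[0,0,0],[0,0,0]],[[0,0,0],[0,0,0]],[[0,0,0],[0,0,0]]]'
python3 - <<'E'
from h import *
delta([.4254,.0571,.1478]); snap("top","t8"); snap("scene","s8")
a=cv2.resize(cv2.imread("pics/t8_raw.png")[140:250,170:370],(760,418),interpolation=cv2.INTER_CUBIC)
d=cv2.resize(cv2.imread("pics/s8_raw.png")[150:240,190:480],(570,176),interpolation=cv2.INTER_CUBIC)
e=cv2.resize(cv2.imread("pics/t8_raw.png")[120:200,380:460],(176,176)); z=np.zeros((176,14,3),np.uint8)
cv2.imwrite("pics/m8.png",np.vstack([a,np.hstack([d,z,e])]))
E
```

```text
time: 23.6
position: [0.4252, 0.057, 0.1478]
tool_rot: [2.098, 2.338, 0.0]
ft_force: [0.7, -0.5, 2.9]
grip_width: 0.178
time: 24.6
position: [0.4251, 0.057, 0.1477]
tool_rot: [2.098, 2.338, 0.0]
ft_force: [-0.5, 0.1, 0.1]
grip_width: 0.971
time: 25.6
position: [0.4249, 0.0569, 0.2673]
tool_rot: [-2.098, -2.338, 0.001]
ft_force: [-0.7, -0.4, 0.3]
grip_width: 1.002
time: 26.6
position: [0.3999, 0.2935, 0.2674]
tool_rot: [2.101, 2.335, -0.001]
ft_force: [0.8, -0.2, 0.3]
grip_width: 1.001
t 26.6 pos [0.3999 0.2935 0.2674] toolx yaw 96.04 z [-2.e-04 -9.e-04 -1.e+00] d_tool [-237.7    0.5  119.8] F [ 0.8 -0.2  0.3] w 1.001
```

View pics/m8.png

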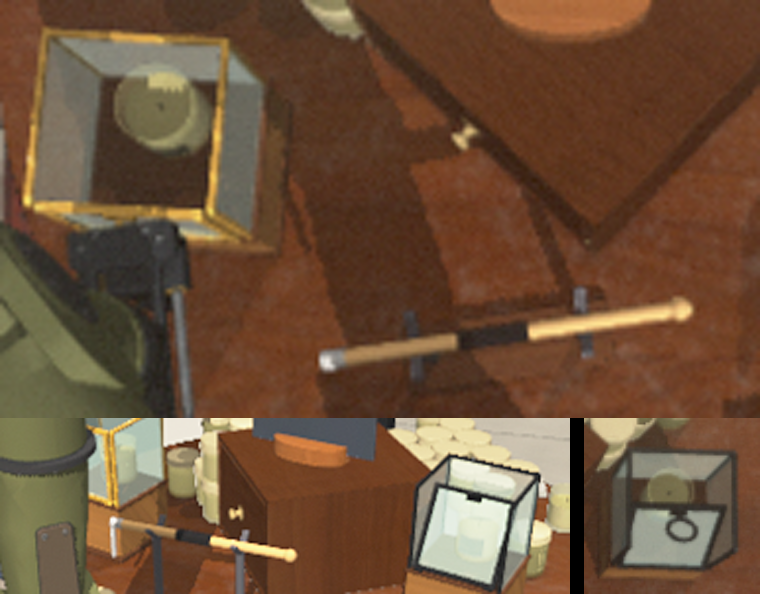

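The final picture shows the pole lying in both forks with the hook left and down. Its sleeve is at top-view pixel (299.5,228.4), against (299.8,228.5) at the start. The brass flap is shut and the black flap is still open as before, so I'm handing in.

```bash
python3 -c "
from bench import close_job
print(close_job())"
```

```text
the job is handed in; nothing more can be done
None
```

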